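# Wipe the offcuts off the soldering slab by colour

### The job

Take the scraper block from its green mat and with it wipe the coloured metal offcuts off the soldering slab, each over the edge into the tray of its own colour, without touching the offcuts with the gripper or arm. Then stand the scraper upright back on its mat, and leave the charcoal block, the cup and the two bottles where they are.

Things in the scene. Friction and masses are not known exactly. Their poses are not given: they have to be found in the camera images.
- slab: pale marble soldering slab, fixed, 330 (its x) x 260 (its y) x 30 mm high; origin at the centre of its underside, so its top is at z = 30 mm. It may be turned a little. The trays stand along its +y and -y sides.
- tray_blue: blue open metal tray, fixed, 320 (its x) x 110 (its y) mm, walls 4 mm thick and 24 mm high (6 mm below the slab's top), long side 2 mm from one of the slab's y sides (which side varies); origin at the centre of its underside
- tray_red: red open metal tray, same size as the blue one, on the slab's other y side; origin at the centre of its underside
- mat: green fixed mat, 110 (its x) x 90 (its y) x 4 mm, to the left or right of the trays; origin at the centre of its underside
- scraper: loose scraper, 0.32 kg, standing on the mat, z up: aluminium block 72 (its x) x 32 (its y) x 36 mm high, origin at the centre of its underside; on top a flat wooden handle plate 96 mm wide (x), 14 mm thick, raked 30 degrees from vertical towards its +y. Too wide to grip across its width: grip it across the 14 mm with the tool tilted 30 degrees, along the plate. Either y face of the block may push.
- scraper_grip (a point): point to grip on the scraper's handle plate, in the middle of its width and thickness, at (0, 22, 82.5) mm in the scraper's frame (axes as the scraper's). The plate runs along (0, sin 30, cos 30): 29 mm further up from this point to its top edge, 54 mm down to the block.
- cut_blue1: loose offcut of blue anodised aluminium bar, 60 (its x) x 24 (its y) x 12 mm, about 50 g, flat on the slab at any yaw; origin at the centre of its underside. The three offcuts lie in separate rows, at slab x about -110, -27 and +56 mm, and at any slab y within 65 mm of the middle; which is in which row varies.
- cut_red1: loose offcut of red anodised aluminium bar, 60 (its x) x 24 (its y) x 12 mm, about 50 g, flat on the slab at any yaw; origin at the centre of its underside. The three offcuts lie in separate rows, at slab x about -110, -27 and +56 mm, and at any slab y within 65 mm of the middle; which is in which row varies.
- cut_blue2: loose offcut of blue anodised aluminium bar, 60 (its x) x 24 (its y) x 12 mm, about 50 g, flat on the slab at any yaw; origin at the centre of its underside. The three offcuts lie in separate rows, at slab x about -110, -27 and +56 mm, and at any slab y within 65 mm of the middle; which is in which row varies.
- charcoal: bystander: loose black charcoal block 50 (its x) x 110 (its y) x 28 mm on the slab's far (+x) edge; origin at the centre of its underside
- cup: bystander: loose white ceramic cup, 84 mm across the rim, 75 mm high, across the trays from the mat (if the mat is left, the cup is right); origin at the centre of its underside
- thirdhand: fixed steel clamp stand on the slab's far (+x) edge beside the charcoal: base 42 mm across, post and clamp up to 182 mm above the table; origin at the centre of its base's underside. Keep the hand clear of it.
- flux: bystander: loose amber bottle, 52 mm across, 170 mm high, on the table left of the trays, just this side (-x) of the mat or cup; origin at the centre of its underside
- cleaner: bystander: loose white bottle with an orange cap, 52 mm across, 170 mm high, on the table right of the trays, just this side (-x) of the mat or cup; origin at the centre of its underside
Not all that is in view belongs to the job. Leave any brown look-alike of the cut_blue2 alone.

How it is judged:
By the outcome, as a careful person would: the job done as asked, in the order asked, and still so for the second after the job is handed in, with the robot touching nothing.
It also fails if it takes over 64 s, if anything falls off the work surface, if the arm or the gripper's body presses on something with over 40 N, if the wrist force passes 120 N, or if a joint passes its speed limit or range.

### The arm

A 6-joint arm with a two-finger parallel gripper is mounted at the origin on the work surface. World frame = base frame: x ahead of the robot, y to its left, z up, the work surface at z = 0. Lengths are in m, angles in rad, forces in N, time in s.
With the tool pointing down it reaches from about 0.425 to 0.925 m from the base axis. Payload 12.5 kg.
Tool frame: the origin (TCP) lies between the finger pads; the fingertips stand arm.nose_length ahead of it and the grasp point (between the pads) lies 5 mm behind it (arm.nose_length is the distance from the TCP to the fingertips, in m); z points along the fingers, y is the direction in which the jaws open and shut (so a half turn about z gives the same grasp; the last joint's range is limited). The gripper opens to 85 mm and grips with 20 to 120 N. Pads are 22 mm wide; open, the fingers measure 114 mm over their backs; the gripper's body (76 mm by 85 mm) begins 54 mm behind the grasp point. The pads swing forward as they close: fully open they stand 13 mm farther back than shut.
Start: joints at [1.239, 0.491, 1.559, -0, 1.092, -0.106], TCP at [0.14, 0.609, 0.245] pointing down, gripper open.
Joint ranges: [-3.1, 3.1], [-0.84, 2.19], [0.05, 2.79], [-1.13, 4.28], [0.06, 2.93], [-2.69, 2.69]. Speed limits (rad/s): [2.22, 2.22, 2.79, 3.14, 3.14, 3.14].

### API

Orientations are given as a unit quaternion [x, y, z, w].
In Python, from station import arm gives the robot as it stands.
- The arm moves only by the shell command python3 -m inch 'ROWS' [FORCE]. ROWS is JSON, a list of rows, each a list of 7 numbers: the finger opening in cm, from 0 to 8.54, then the shift along the tool's x, y, z in cm, then the turn, a rotation vector about the tool's x, y, z in rad. A call has 1 to 5 rows; each row is the pose to reach, as a shift and turn from the pose measured when the call began, along the tool's axes at that moment; what a row does not reach only later rows make up. A row lasts 1/8 s, in which the tool goes at most 62.5 mm and 10.7 degrees, less where a joint would pass 70% of its speed; a pose out of reach is approached as far as the arm can. A call with a gripper value outside its range is refused whole. The fingers move at their own pace and stop on an object; FORCE is the grip in N (left out, the last holds). Time passes only in rows, so rows that repeat a pose let the fingers close. It gives the time, the measured TCP pose, the force and the opening at its end, in the units of the state.
- arm.get_obs(): the state, without advancing time (a new reading comes with each control period).
- arm.grab_frame(name): name is "side" or "top" or "wrist"; returns the picture (480x640x3 uint8, red, green, blue); there is no depth.
- arm.calibration(name): a dict with "vertical_fov" (degrees; the focal length in pixels is half the picture's height over the tangent of half this angle, whatever the lens; pixels are square), "cx", "cy" (the principal point, pixels), "T" (4x4, takes a point from camera to world coordinates). Camera axes: x right, y up, looking along -z (the intrinsics and any distortion apply to the point x, -y, -z); pixel columns grow to the right and rows downward; lengths in m; the calibration is good to about 2 mm. A picture is of the moment at which its call begins: read the wrist's pose just before it. calibration takes no time and is no camera call; for the wrist camera it gives the pose at the moment of the call.
- arm.finish_job(): hands the job in, once; it reports no verdict.
Trained networks look in the newest picture that a camera, given by its name, has taken for a name from the list of things; names that differ only in an ending like _2 or _b are one class to them, and where a whole thing is asked for, a point or a joint stands for the part that bears it (a point fixed in the world has none). Each returns a list of dicts, best first, with "confidence" (0 to 1); they miss things now and then, are a little off and sometimes report something else, mostly with a low value. They report only what shows in the picture. A call takes as long as a camera call. They do not tell look-alikes from the thing itself.
- arm.recognise(camera, query): "centre" ([column, row] in pixels, amid what is visible of it).
- arm.mark_of(camera, query): "centre" ([column, row] in pixels: a listed point, or the origin of a listed thing).
The state is a dict: "time_s": time; "joint_pos": joint angles; "joint_vel": joint speeds; "tau": joint torques, N m; "eef_pos": TCP position; "tool_rot": TCP orientation; "force": force on the tool from outside, world axes, zero at the start; "ft_torque": the same for the moment, N m; "width": finger opening in m.
Only numpy, scipy, OpenCV 4.12 (cv2) and the standard library are available. Lean on these libraries where they do the work, as an engineer would, in place of code of your own. Each camera call takes 0.05 s, during which the arm holds its last target. There are 200 camera calls.

## Working session

There is one attempt and no reset: what is moved stays moved. The work goes in short steps, Python scripts to look and compute and a shell command to move; the robot and the scene stay as the last step left them, time stands still between calls to the robot, and variables do not carry over. Pictures are saved under pics/ and viewed, about 8 in all and at most 12, crops included, and the job is handed in when it is done.

```bash
ls; mkdir -p pics; python3 - <<'E'
from station import arm
import cv2,numpy as np
o=arm.get_obs();print({k:np.round(v,4).tolist() for k,v in o.items()},arm.nose_length)
for n in("top","side"):
    im=arm.grab_frame(n);cv2.imwrite(f"pics/{n}0.png",im[:,:,::-1])
    c=arm.calibration(n);print(n,c)
    for q in["slab","tray_blue","tray_red","mat","scraper","scraper_grip","cut_blue1","cut_red1","charcoal","cup","flux","cleaner","thirdhand"]:
        print(q,[(np.round(d["centre"]).tolist(),round(d["confidence"],2)) for d in arm.mark_of(n,q)][:4])
E
```

```text
pics
{'time_s': 0.0, 'joint_pos': [1.2394, 0.4916, 1.5595, 0.0, 1.0917, -0.1056], 'joint_vel': [-0.0005, 0.002, -0.0002, 0.0004, -0.0006, 0.0004], 'tau': [0.0017, -61.846, -26.1591, -0.0, 0.0041, -0.0], 'eef_pos': [0.1398, 0.6089, 0.2447], 'tool_rot': [0.1127, 0.9936, -0.0006, -0.0001], 'force': [0.1806, -0.1352, 0.1883], 'ft_torque': [-0.0715, -0.0261, 0.0172], 'width': 0.0853} 0.014
top {'vertical_fov': 45.14143909842824, 'cx': 325.18895795607955, 'cy': 234.49077314824706, 'T': array([[ 0.01977792,  0.99956067, -0.02207475,  0.49064533],
       [-0.99977099,  0.01995293,  0.00773601,  0.0103256 ],
       [ 0.00817306,  0.02191669,  0.99972639,  1.19610755],
       [ 0.        ,  0.        ,  0.        ,  1.        ]])}
slab [([334.0, 202.0], 0.97)]
tray_blue [([244.0, 194.0], 0.95)]
tray_red [([421.0, 213.0], 0.7), ([330.0, 207.0], 0.62)]
mat [([508.0, 223.0], 0.69)]
scraper [([506.0, 226.0], 0.65)]
scraper_grip [([511.0, 225.0], 0.94)]
cut_blue1 [([227.0, 316.0], 0.89), ([334.0, 321.0], 0.89), ([275.0, 319.0], 0.85), ([315.0, 216.0], 0.66)]
cut_red1 [([326.0, 174.0], 0.89), ([507.
[... 489 characters left out ...]
56,  0.75001535],
       [ 0.        ,  0.        ,  0.        ,  1.        ]])}
slab [([300.0, 258.0], 0.84), ([352.0, 189.0], 0.58)]
tray_blue [([267.0, 306.0], 0.97)]
tray_red [([325.0, 216.0], 0.7)]
mat [([354.0, 188.0], 0.62)]
scraper [([354.0, 187.0], 0.94)]
scraper_grip [([353.0, 164.0], 0.61)]
cut_blue1 [([383.0, 338.0], 0.86), ([346.0, 258.0], 0.83), ([408.0, 275.0], 0.75), ([395.0, 309.0], 0.74)]
cut_red1 [([271.0, 250.0], 0.55)]
charcoal [([251.0, 228.0], 0.82), ([251.0, 388.0], 0.59), ([354.0, 190.0], 0.53), ([355.0, 190.0], 0.49)]
cup [([250.0, 392.0], 0.66), ([273.0, 250.0], 0.65)]
flux [([337.0, 394.0], 0.94)]
cleaner [([407.0, 200.0], 0.64)]
thirdhand [([222.0, 257.0], 0.88)]
```

View pics/top0.png

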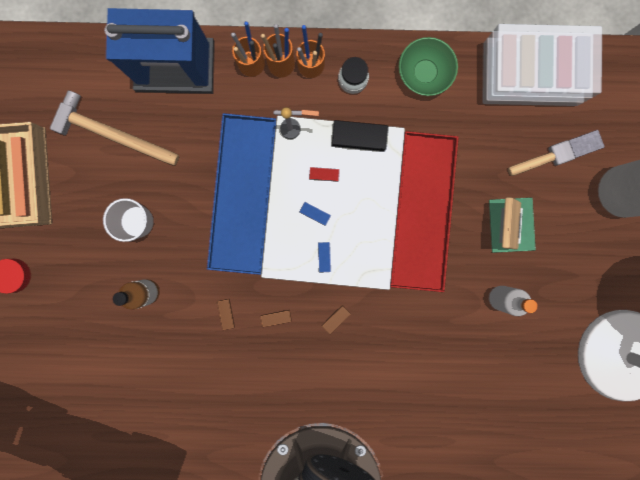

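View pics/side0.png

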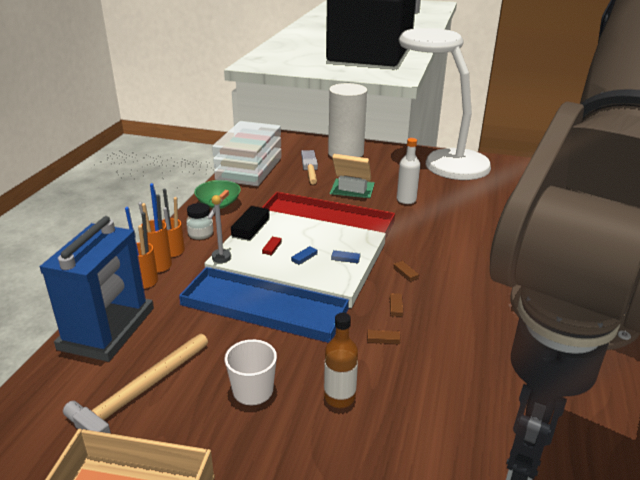

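The top view shows the blue tray on the +y side (column 240) and the red tray on the −y side (column 425). The mat and scraper are at about (512, 224), with the plate leaning left (+y). The red cut is at (324, 174) and the blue cuts at (315, 214) and (324, 257). The clamp stand is at (290, 128). The brown pieces lie off the slab and are to be ignored.

```bash
cat > h.py <<'E'
import numpy as np,cv2
from scipy.spatial.transform import Rotation as R
from station import arm
def ray(c,p):
    f=240/np.tan(np.radians(c["vertical_fov"]/2));T=np.array(c["T"])
    p=np.asarray(p,float).reshape(-1,2)
    d=np.c_[(p[:,0]-c["cx"])/f,-(p[:,1]-c["cy"])/f,-np.ones(len(p))]@T[:3,:3].T
    return T[:3,3],d
def w(c,p,z):
    o,d=ray(c,p);return o+d*((z-o[2])/d[:,2])[:,None]
def proj(c,P):
    f=240/np.tan(np.radians(c["vertical_fov"]/2));T=np.array(c["T"])
    q=(np.asarray(P,float).reshape(-1,3)-T[:3,3])@T[:3,:3]
    return np.c_[c["cx"]-f*q[:,0]/q[:,2],c["cy"]+f*q[:,1]/q[:,2]]
def mask(im,col):
    h=cv2.cvtColor(im,cv2.COLOR_RGB2HSV)
    rng={"blue":[((105,120,60),(125,255,255))],"red":[((0,150,60),(6,255,255)),((174,150,60),(180,255,255))],
         "white":[((0,0,190),(180,40,255))],"green":[((65,90,50),(90,255,200))]}[col]
    return sum(cv2.inRange(h,a,b) for a,b in rng)
def rects(im,col,amin):
    cs,_=cv2.findContours(mask(im,col),cv2.RETR_LIST,cv2.CHAIN_APPROX_NONE)
    return [cv2.minAreaRect(c) for c in cs if cv2.contourArea(c)>amin]
def tilt(yaw): # grasp orientation for scraper yaw
    z=np.array([0,-.5,-np.sqrt(.75)]);x=np.array([-1,0,0.]);y=np.cross(z,x)
    return R.from_euler("z",yaw)*R.from_matrix(np.c_[x,y,z])
def rel(pos,rot): # row numbers (cm, rad) from the present pose
    o=arm.get_obs();r=R.from_quat(o["tool_rot"])
    return np.round(np.r_[r.inv().apply(np.array(pos)-o["eef_pos"])*100,(r.inv()*rot).as_rotvec()],3).tolist()
E
python3 - <<'E'
from h import *
im=cv2.imread("pics/top0.png")[:,:,::-1].copy();c=arm.calibration("top")
for col,z,a in(("blue",.042,60),("red",.042,60),("white",.03,3000),("green",.004,300)):
    for r in rects(im,col,a):
        b=cv2.boxPoints(r);W=w(c,b,z)
        e=[W[1]-W[0],W[2]-W[1]];L=[np.linalg.norm(v) for v in e];m=e[int(L[1]>L[0])]
        print(col,np.round(r[0]),"ctr",np.round(W.mean(0),3),"size",np.round(L,3),"long-yaw",round(np.degrees(np.arctan2(m[1],m[0]))%180,1))
cs=arm.calibration("side")
# triangulate grip
a=w(c,[511,225],.0825+.004);b=w(cs,[353,164],.0865);print("grip top/side",a,b)
print("mats",w(c,[512,225],.004))
print("third",w(c,[290,130],.03),w(cs,[222,257],.03),"clean",w(c,[500,297],0))
cv2.imwrite("pics/z.png",cv2.resize(im[180:320,440:580],None,fx=4,fy=4,interpolation=2)[:,:,::-1])
E
```

```text
blue [324. 257.] ctr [0.471 0.003 0.042] size [0.02  0.056] long-yaw 1.1
blue [315. 213.] ctr [0.558 0.024 0.042] size [0.021 0.057] long-yaw 62.8
blue [241. 194.] ctr [0.595 0.171 0.042] size [0.313 0.108] long-yaw 175.8
blue [201.  54.] ctr [0.875 0.258 0.042] size [0.123 0.024] long-yaw 1.4
blue [150.  35.] ctr [0.91  0.361 0.042] size [0.173 0.105] long-yaw 91.3
red [ 15. 276.] ctr [0.422 0.616 0.042] size [0.059 0.069] long-yaw 1.8
red [324. 174.] ctr [0.638 0.007 0.042] size [0.021 0.055] long-yaw 86.8
red [424. 211.] ctr [ 0.567 -0.197  0.042] size [0.315 0.108] long-yaw 175.7
white [333. 202.] ctr [ 0.583 -0.013  0.03 ] size [0.328 0.26 ] long-yaw 175.8
white [550.  56.] ctr [ 0.89 -0.45  0.03] size [0.213 0.148] long-yaw 91.3
green [499. 225.] ctr [ 0.543 -0.359  0.004] size [0.041 0.109] long-yaw 8.9
green [526. 224.] ctr [ 0.547 -0.413  0.004] size [0.031 0.108] long-yaw 0.7
green [426.  68.] ctr [ 0.868 -0.201  0.004] size [0.109 0.106] long-yaw 1.0
grip top/side [[ 0.5405959 -0.3560909  0.0865   ]] [[ 0.53820393 -0.35311422  0.0865    ]]
mats [[ 0.54435148 -0.38541073  0.004     ]]
third [[0.72680208 0.07681548 0.03      ]] [[0.7274428  0.07494361 0.03      ]] clean [[ 0.39474056 -0.36370032  0.        ]]
```

View pics/z.png

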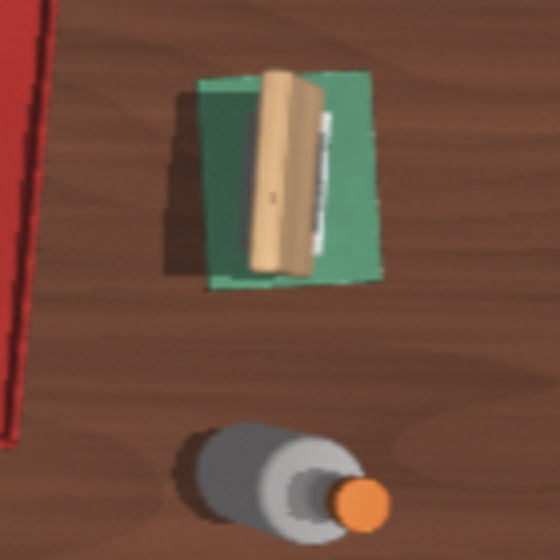

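The scraper yaw reads about −3°, the mat about +4° and the slab about −4.2°. I'll set out with the tool already tilted.

```bash
python3 - <<'E'
from h import *
c=arm.calibration("top")
t=w(c,[507.9,222.75],.1116)[0];g=t-R.from_euler("z",-3,degrees=True).apply([0,.0145,.0251]);print("grip",g)
print(rel([.42,.42,.33],tilt(np.radians(-3))))
E
```

```text
grip [ 0.54283188 -0.35637215  0.0865    ]
[-31.534, -12.164, -8.467, 0.522, -0.045, -0.169]
```

```bash
python3 -m inch '[[8.5,-31.5,-12.2,-8.5,0.522,-0.045,-0.169],[8.5,-31.5,-12.2,-8.5,0.522,-0.045,-0.169],[8.5,-31.5,-12.2,-8.5,0.522,-0.045,-0.169],[8.5,-31.5,-12.2,-8.5,0.522,-0.045,-0.169],[8.5,-31.5,-12.2,-8.5,0.522,-0.045,-0.169]]'; python3 - <<'E'
from h import *
Q=tilt(np.radians(-3))
o=arm.get_obs();print(o["joint_pos"])
g=np.array([.541,-.356,.0865])
print(rel([.42,.42,.33],Q),rel([.54,.0,.30],Q),rel(g-.10*Q.as_matrix()[:,2],Q))
E
```

```text
time_s: 2.02
eef_pos: [0.3923, 0.4383, 0.3215]
tool_rot: [0.025, 0.966, -0.259, -0.007]
force: [1.0, 0.0, 0.1]
width: 0.085
[ 0.85480685  0.54745853  1.33575151 -0.31465768  1.6802067  -0.63085146]
[-2.86, -1.879, 0.107, -0.0, -0.001, 0.0] [-17.047, -36.157, 23.362, -0.0, -0.001, 0.0] [-19.021, -56.259, 49.629, -0.0, -0.001, 0.0]
```

```bash
python3 -m inch '[[8.5,-17,-36.2,23.4,0,0,0],[8.5,-17,-36.2,23.4,0,0,0],[8.5,-17,-36.2,23.4,0,0,0],[8.5,-17,-36.2,23.4,0,0,0],[8.5,-17,-36.2,23.4,0,0,0]]'; python3 - <<'E'
from h import *
Q=tilt(np.radians(-3))
g=np.array([.541,-.356,.0865])
print(rel(g-.10*Q.as_matrix()[:,2]+[0,0,.05],Q),rel(g-.10*Q.as_matrix()[:,2],Q))
E
```

```text
time_s: 2.65
eef_pos: [0.4912, 0.1416, 0.3071]
tool_rot: [0.025, 0.966, -0.259, -0.007]
force: [1.6, 0.5, -0.3]
width: 0.085
[-7.573, -34.277, 29.492, -0.0, -0.0, 0.0] [-7.574, -31.777, 33.822, -0.0, -0.0, 0.0]
```

```bash
R1='x'; python3 -m inch '[[8.5,-7.6,-34.3,29.5,0,0,0],[8.5,-7.6,-34.3,29.5,0,0,0],[8.5,-7.6,-34.3,29.5,0,0,0],[8.5,-7.6,-34.3,29.5,0,0,0],[8.5,-7.6,-34.3,29.5,0,0,0]]'; python3 - <<'E'
from h import *
Q=tilt(np.radians(-3))
g=np.array([.541,-.356,.0865])
print(rel(g-.10*Q.as_matrix()[:,2],Q))
E
```

```text
time_s: 3.28
eef_pos: [0.5269, -0.1637, 0.25]
tool_rot: [0.025, 0.966, -0.259, -0.007]
force: [2.1, -0.5, 0.9]
width: 0.0851
[-2.412, -8.39, 13.727, -0.0, 0.0, 0.0]
```

```bash
python3 -m inch '[[8.5,-2.4,-8.4,13.7,0,0,0],[8.5,-2.4,-8.4,13.7,0,0,0],[8.5,-2.4,-8.4,13.7,0,0,0],[8.5,-2.4,-8.4,13.7,0,0,0],[8.5,-2.4,-8.4,13.7,0,0,0]]'; python3 - <<'E'
from h import *
c=arm.calibration("wrist");im=arm.grab_frame("wrist");cv2.imwrite("pics/w1.png",im[:,:,::-1])
Q=tilt(np.radians(-3))
g=np.array([.541,-.356,.0865])
print(rel(g-.10*Q.as_matrix()[:,2],Q))
print("pred",proj(c,g),[d for d in arm.mark_of("wrist","scraper_grip")][:2])
top=g+R.from_euler("z",-3,degrees=True).apply([[-.048,.0145,.0251],[.048,.0145,.0251]]);print("pred top edge",proj(c,top))
E
```

```text
time_s: 3.9
eef_pos: [0.5435, -0.3056, 0.1737]
tool_rot: [0.025, 0.966, -0.259, -0.007]
force: [0.0, 1.3, 0.4]
width: 0.0849
[0.006, -0.029, 0.123, -0.0, 0.001, 0.0]
pred [[319.07141752 251.49763136]] [{'centre': [319.9, 257.6], 'confidence': 0.58}]
pred top edge [[318.97959057 173.06237882]
 [319.12540452 353.84355316]]
```

View pics/w1.png

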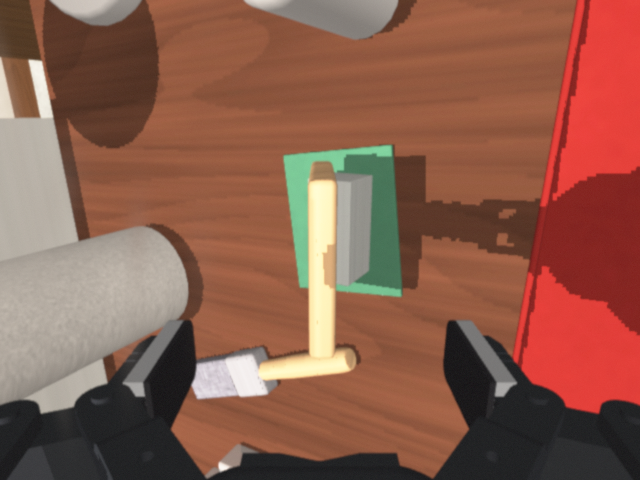

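The plate's top edge runs from (322, 178) to (321, 357), within about 4 px of where I predicted. I'll correct by 2 mm in x and 1 mm in y, then advance and grip.

```bash
python3 -m inch '[[8.5,-0.2,0.05,3,0,0,0],[8.5,-0.2,0.05,6,0,0,0],[8.5,-0.2,0.05,9,0,0,0],[8.5,-0.2,0.05,10.6,0,0,0],[8.5,-0.2,0.05,10.6,0,0,0]]'; python3 -m inch '[[1,0,0,0,0,0,0],[1,0,0,0,0,0,0],[1,0,0,0,0,0,0],[1,0,0,0,0,0,0],[1,0,0,0,0,0,0]]' 60;  python3 -m inch '[[0.5,0,0,0,0,0,0],[0.5,0,0,0,0,0,0],[0.5,0,0,0,0,0,0]]' 110; python3 - <<'E'
from h import *
o=arm.get_obs();print(o["eef_pos"],o["tool_rot"],o["joint_pos"])
E
```

```text
time_s: 4.62
eef_pos: [0.5433, -0.3574, 0.082]
tool_rot: [0.025, 0.966, -0.259, -0.006]
force: [-0.7, 0.4, 0.8]
width: 0.0853
time_s: 5.25
eef_pos: [0.5434, -0.3573, 0.0823]
tool_rot: [0.025, 0.966, -0.259, -0.006]
force: [-0.5, 3.7, 4.5]
width: 0.0131
time_s: 5.62
eef_pos: [0.5434, -0.3572, 0.0824]
tool_rot: [0.025, 0.966, -0.259, -0.006]
force: [-1.0, 1.7, 4.8]
width: 0.0129
[ 0.5433904  -0.35724253  0.08238347] [ 0.02458748  0.96554685 -0.25899465 -0.00604214] [-0.5172585   0.70345472  1.78683089 -0.91275788  0.5996653  -1.27934472]
```

Gripped, with the opening at 12.9 mm. Now I'll lift and work out the wiping poses in the slab frame.

```bash
cat >> h.py <<'E'
YS=np.radians(-4.2)
def S(sx,sy,b): return np.r_[np.array([.583,-.013])+R.from_euler("z",YS).as_matrix()[:2,:2]@[sx,sy+.0195],b+.0782]
E
python3 -m inch '[[0.5,0,-1.75,-3.05,0,0,0],[0.5,0,-3.5,-6.1,0,0,0],[0.5,0,-3.5,-6.1,0,0,0]]'; python3 - <<'E'
from h import *
o=arm.get_obs();print(o["width"],o["force"])
Q=tilt(YS)
for p in [(.048,.085,.075),(.048,.085,.0318),(.048,-.142,.0318)]: print(p,S(*p),rel(S(*p),Q))
E
```

```text
time_s: 6.0
eef_pos: [0.5439, -0.3574, 0.1545]
tool_rot: [0.025, 0.965, -0.26, -0.005]
force: [0.2, -0.3, -4.9]
width: 0.0129
0.01289821304680575 [ 0.23026242 -0.34198814 -4.88286791]
(0.048, 0.085, 0.075) [0.63852449 0.08770393 0.1532    ] [-7.188, 38.949, -22.404, -0.002, 0.015, 0.017]
(0.048, 0.085, 0.0318) [0.63852449 0.08770393 0.11      ] [-7.17, 41.116, -18.667, -0.002, 0.015, 0.017]
(0.048, -0.142, 0.0318) [ 0.62189942 -0.13868646  0.11      ] [-6.66, 21.482, -7.285, -0.002, 0.015, 0.017]
```

```bash
python3 -m inch '[[0.5,-7.2,38.9,-22.4,-0.002,0.015,0.017],[0.5,-7.2,38.9,-22.4,-0.002,0.015,0.017],[0.5,-7.2,38.9,-22.4,-0.002,0.015,0.017],[0.5,-7.2,38.9,-22.4,-0.002,0.015,0.017],[0.5,-7.2,38.9,-22.4,-0.002,0.015,0.017]]'; python3 - <<'E'
from h import *
Q=tilt(YS)
for p in [(.048,.085,.075),(.048,.085,.0318),(.048,-.142,.0318)]: print(p,S(*p),rel(S(*p),Q))
E
```

```text
time_s: 6.62
eef_pos: [0.6085, -0.0496, 0.1512]
tool_rot: [0.035, 0.965, -0.259, -0.011]
force: [0.2, -0.2, -4.1]
width: 0.0128
(0.048, 0.085, 0.075) [0.63852449 0.08770393 0.1532    ] [-1.982, 11.946, -7.136, -0.0, -0.002, 0.001]
(0.048, 0.085, 0.0318) [0.63852449 0.08770393 0.11      ] [-1.992, 14.107, -3.395, -0.0, -0.002, 0.001]
(0.048, -0.142, 0.0318) [ 0.62189942 -0.13868646  0.11      ] [-1.995, -5.549, 7.959, -0.0, -0.002, 0.001]
```

Continue to above the start, settle, then look before lowering.

```bash
python3 -m inch '[[0.5,-2,11.9,-7.1,0,0,0],[0.5,-2,11.9,-7.1,0,0,0],[0.5,-2,11.9,-7.1,0,-0.002,0.001],[0.5,-2,11.9,-7.1,0,-0.002,0.001]]'; python3 - <<'E'
from h import *
Q=tilt(YS)
im=arm.grab_frame("side");im2=arm.grab_frame("top")
cv2.imwrite("pics/a.png",np.hstack([cv2.resize(im[130:370,150:450],(480,384)),cv2.resize(im2[90:310,200:460],(454,384))])[:, :, ::-1][:,:800])
for p in [(.048,.085,.0318),(.048,-.142,.0318)]: print(p,S(*p),rel(S(*p),Q))
E
```

```text
time_s: 7.12
eef_pos: [0.6382, 0.0877, 0.1512]
tool_rot: [0.034, 0.965, -0.259, -0.01]
force: [0.5, -0.3, -3.6]
width: 0.0125
(0.048, 0.085, 0.0318) [0.63852449 0.08770393 0.11      ] [-0.029, 2.264, 3.548, -0.001, -0.002, 0.0]
(0.048, -0.142, 0.0318) [ 0.62189942 -0.13868646  0.11      ] [-0.049, -17.381, 14.922, -0.001, -0.002, 0.0]
```

View pics/a.png

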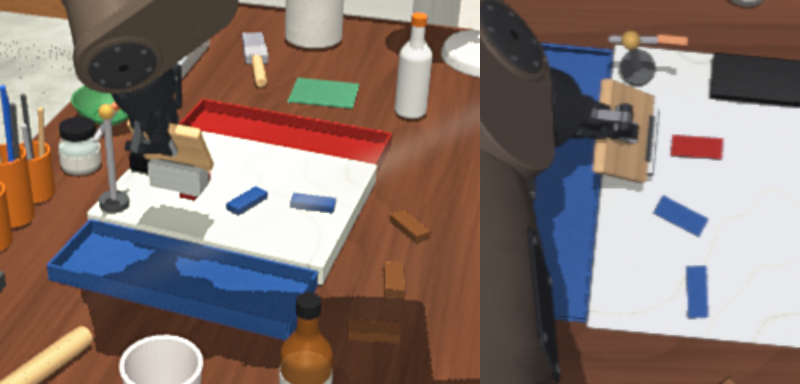

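The scraper is held just on the +y side of the red cut and is clear of the clamp stand. I'll lower it and start pushing.

```bash
python3 -m inch '[[0.5,0,1.13,1.77,0,0,0],[0.5,0,2.26,3.55,0,0,0],[0.5,0,2.26,3.55,0,0,0]]';python3 -m inch '[[0.5,0,-2.1,1.2,0,0,0],[0.5,0,-4.2,2.4,0,0,0],[0.5,0,-6.3,3.6,0,0,0],[0.5,0,-8.4,4.8,0,0,0],[0.5,0,-10.4,6,0,0,0]]'; python3 - <<'E'
from h import *
Q=tilt(YS)
im=arm.grab_frame("side");im2=arm.grab_frame("top")
cv2.imwrite("pics/b.png",np.hstack([cv2.resize(im[130:370,150:450],(480,384)),cv2.resize(im2[90:310,200:460],(454,384))])[:, :, ::-1][:,:800])
for p in [(.048,-.142,.0318)]: print(p,S(*p),rel(S(*p),Q))
E
```

```text
time_s: 7.6
eef_pos: [0.6377, 0.0869, 0.108]
tool_rot: [0.036, 0.965, -0.26, -0.012]
force: [-0.3, -0.1, -3.7]
width: 0.0126
time_s: 8.22
eef_pos: [0.6284, -0.0348, 0.1081]
tool_rot: [0.036, 0.965, -0.26, -0.012]
force: [0.5, -0.6, -3.6]
width: 0.0127
(0.048, -0.142, 0.0318) [ 0.62189942 -0.13868646  0.11      ] [-0.164, -9.007, 5.024, -0.003, -0.006, -0.002]
```

View pics/b.png

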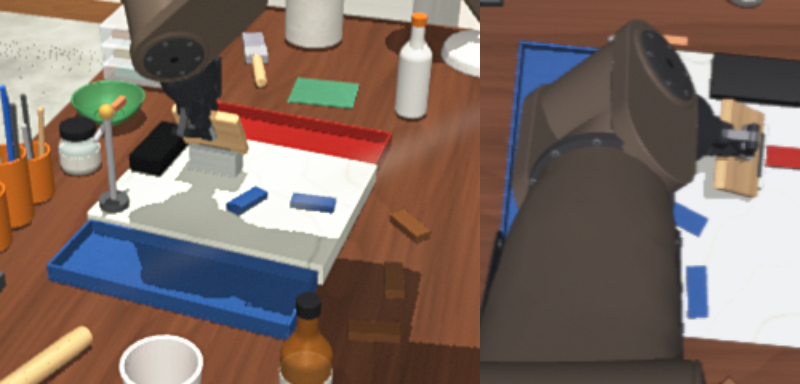

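```bash
python3 -m inch '[[0.5,-0.1,-1.9,1.0,0,-0.006,-0.002],[0.5,-0.16,-3.7,2,0,-0.006,-0.002],[0.5,-0.16,-5.5,3,0,-0.006,-0.002],[0.5,-0.16,-7.3,4,0,-0.006,-0.002],[0.5,-0.16,-9,5,0,-0.006,-0.002]]'; python3 -m inch '[[0.5,0,-0.9,0.5,0,0,0],[0.5,0,-0.9,0.5,0,0,0]]'; python3 - <<'E'
from h import *
im=arm.grab_frame("side");im2=arm.grab_frame("top")
cv2.imwrite("pics/c.png",np.hstack([cv2.resize(im[130:370,150:450],(480,384)),cv2.resize(im2[90:310,200:460],(454,384))])[:, :, ::-1][:,:800])
Q=tilt(YS)
for p in [(.048,-.13,.085),(-.020,-.035,.085),(-.02,-.035,.032)]: print(p,rel(S(*p),Q))
for col in("red",):
  for r in rects(im2,col,60): print(col,r)
E
```

```text
time_s: 8.95
eef_pos: [0.6218, -0.1399, 0.1102]
tool_rot: [0.035, 0.965, -0.26, -0.01]
force: [-0.4, 0.1, -3.7]
width: 0.0125
time_s: 9.2
eef_pos: [0.6208, -0.151, 0.1104]
tool_rot: [0.036, 0.965, -0.26, -0.01]
force: [0.4, 0.9, -3.1]
width: 0.0125
(0.048, -0.13, 0.085) [-0.007, -0.644, -5.734, -0.002, 0.0, 0.0]
(-0.02, -0.035, 0.085) [6.79, 7.573, -10.504, -0.002, 0.0, 0.0]
(-0.02, -0.035, 0.032) [6.79, 10.235, -5.921, -0.002, 0.0, 0.0]
red ((15.0, 275.5), (35.0, 30.0), 90.0)
red ((424.3078918457031, 211.26744079589844), (54.61003875732422, 157.1934814453125), 5.440331935882568)
```

View pics/c.png

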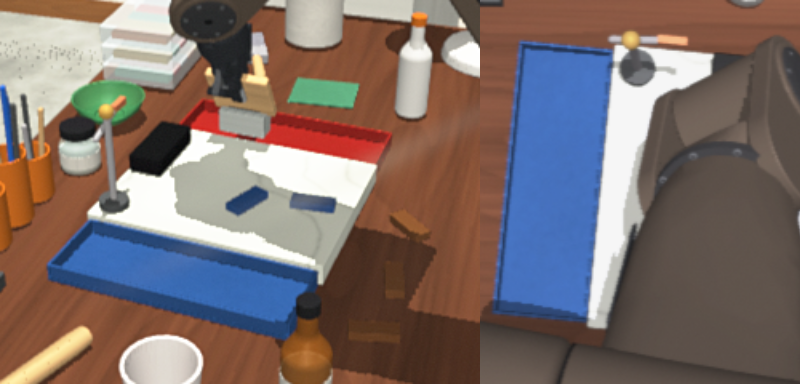

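The scraper is past the edge over the red tray and the red cut is out of view behind it. I'll lift and go to the start of blue B.

```bash
python3 -m inch '[[0.5,0,-2,-4.5,0,0,0],[0.5,0,-0.6,-5.7,0,0,0],[0.5,6.8,7.6,-10.5,0,0,0],[0.5,6.8,7.6,-10.5,0,0,0],[0.5,6.8,7.6,-10.5,0,0,0]]'; python3 - <<'E'
from h import *
im=arm.grab_frame("side")
Q=tilt(YS);c=arm.calibration("side")
cv2.imwrite("pics/d.png",cv2.resize(im[140:340,180:430],None,fx=3,fy=3)[:,:,::-1])
for p in [(-.020,-.035,.085),(-.02,-.035,.032)]: print(p,rel(S(*p),Q))
for col in("red","blue"):
  for r in rects(im,col,40): print(col,np.round(r[0]),np.round(r[1]),w(c,r[0],.036)[0].round(3))
E
```

```text
time_s: 9.93
eef_pos: [0.5602, -0.0231, 0.1625]
tool_rot: [0.033, 0.965, -0.26, -0.01]
force: [-0.0, -0.6, -3.7]
width: 0.0123
(-0.02, -0.035, 0.085) [-0.071, -0.237, 0.077, -0.002, 0.001, 0.004]
(-0.02, -0.035, 0.032) [-0.074, 2.425, 4.661, -0.002, 0.001, 0.004]
red [362. 217.] [64. 21.] [ 0.474 -0.174  0.036]
red [279. 202.] [32. 20.] [ 0.688 -0.19   0.036]
blue [263. 302.] [166.  45.] [0.584 0.205 0.036]
blue [352. 257.] [12.  8.] [0.455 0.004 0.036]
blue [304. 255.] [ 9. 26.] [0.558 0.024 0.036]
blue [ 97. 283.] [129. 101.] [0.925 0.241 0.036]
blue [155. 206.] [47.  5.] [ 0.973 -0.078  0.036]
```

View pics/d.png

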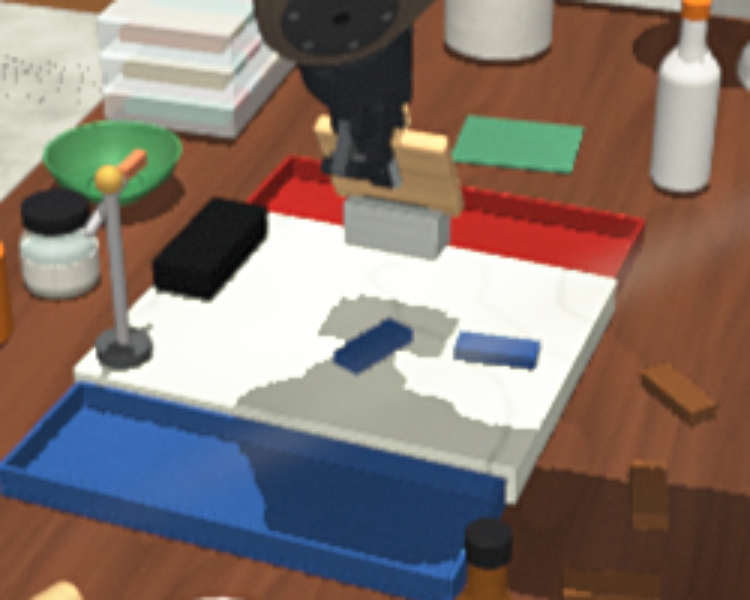

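The red cut has left the slab into the red tray, hidden behind the scraper. Blue B is unmoved at (375, 345) in the crop. I'll lower and push B towards +y.

```bash
python3 -m inch '[[0.5,-0.07,1.2,2.4,0,0,0.004],[0.5,-0.07,2.43,4.66,0,0.001,0.004],[0.5,-0.07,2.43,4.66,0,0.001,0.004]]';python3 -m inch '[[0.5,0,1.7,-1.0,0,0,0],[0.5,0,3.4,-2,0,0,0],[0.5,0,5.1,-3,0,0,0],[0.5,0,6.8,-4,0,0,0],[0.5,0,8.5,-4.95,0,0,0]]'; python3 - <<'E'
from h import *
Q=tilt(YS)
im=arm.grab_frame("side")
cv2.imwrite("pics/e.png",cv2.resize(im[140:340,180:430],None,fx=3,fy=3)[:,:,::-1])
for p in [(-.02,.145,.032)]: print(p,S(*p),rel(S(*p),Q))
E
```

```text
time_s: 10.35
eef_pos: [0.5619, -0.0272, 0.1088]
tool_rot: [0.035, 0.965, -0.26, -0.01]
force: [0.4, 0.3, -3.6]
width: 0.0128
time_s: 10.98
eef_pos: [0.5692, 0.0725, 0.109]
tool_rot: [0.035, 0.965, -0.26, -0.01]
force: [-0.6, -0.9, -3.2]
width: 0.0129
(-0.02, 0.145, 0.032) [0.57510139 0.152523   0.1102    ] [0.0, 6.708, -4.041, -0.002, 0.0, 0.002]
```

View pics/e.png

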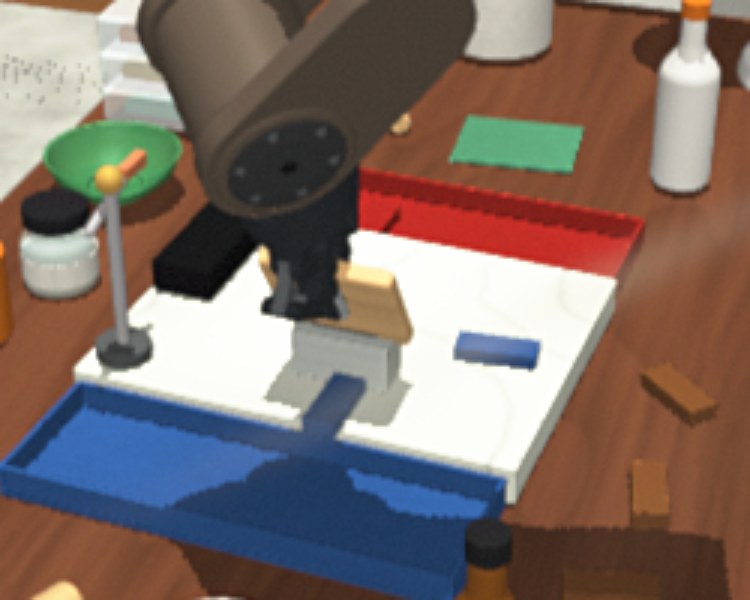

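Blue B has turned end-on to the scraper and is well centred on it. Continue over the edge.

```bash
python3 -m inch '[[0.5,0,1.7,-1.0,0,0,0],[0.5,0,3.4,-2,0,0,0],[0.5,0,5.1,-3,0,0,0],[0.5,0,6.8,-4.05,0,0,0],[0.5,0,7.1,-4.2,0,0,0]]'; python3 -m inch '[[0.5,0,0,0,0,0,0],[0.5,0,-2.5,-4.33,0,0,0],[0.5,0,-2.5,-4.33,0,0,0]]'; python3 - <<'E'
from h import *
Q=tilt(YS)
im=arm.grab_frame("side")
cv2.imwrite("pics/f.png",cv2.resize(im[140:340,180:430],None,fx=3,fy=3)[:,:,::-1])
for p in [(-.11,-.04,.085),(-.11,-.04,.032)]: print(p,S(*p),rel(S(*p),Q))
E
```

```text
time_s: 11.65
eef_pos: [0.5755, 0.1583, 0.1095]
tool_rot: [0.034, 0.965, -0.259, -0.009]
force: [0.5, -0.9, -3.2]
width: 0.0124
time_s: 12.02
eef_pos: [0.5767, 0.1582, 0.1626]
tool_rot: [0.035, 0.965, -0.259, -0.007]
force: [0.9, -1.0, -4.6]
width: 0.0127
(-0.11, -0.04, 0.085) [ 0.47179402 -0.02538875  0.1632    ] [9.079, -16.608, 9.292, -0.0, 0.003, 0.001]
(-0.11, -0.04, 0.032) [ 0.47179402 -0.02538875  0.1102    ] [9.089, -13.956, 13.88, -0.0, 0.003, 0.001]
```

View pics/f.png

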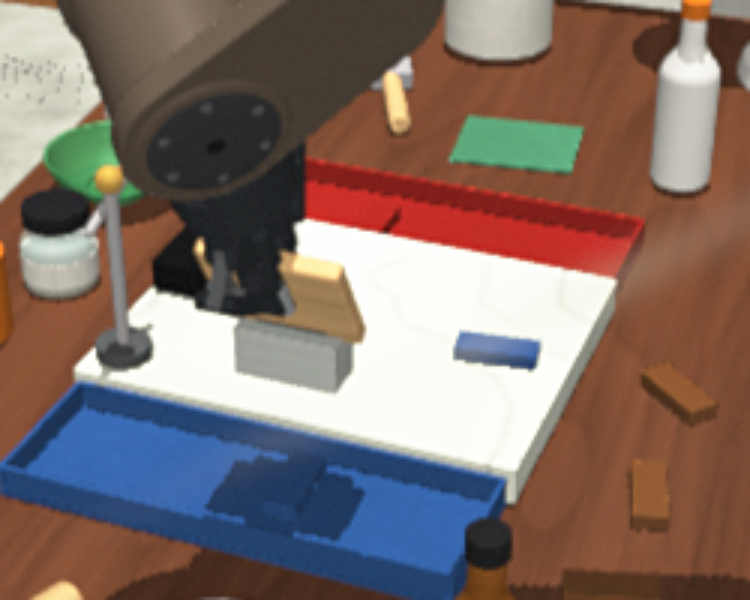

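Blue B is in the blue tray at about (300, 485), and A is untouched at (497, 350). On to A; I'll check reach before lowering.

```bash
python3 -m inch '[[0.5,9.1,-16.6,9.3,0,0.003,0.001],[0.5,9.1,-16.6,9.3,0,0.003,0.001],[0.5,9.1,-16.6,9.3,0,0.003,0.001],[0.5,9.1,-16.6,9.3,0,0.003,0.001],[0.5,9.1,-16.6,9.3,0,0.003,0.001]]'; python3 - <<'E'
from h import *
Q=tilt(YS);o=arm.get_obs();print(o["joint_pos"])
im=arm.grab_frame("side");c=arm.calibration("side")
for r in rects(im,"blue",40): print(np.round(r[0]),np.round(r[1]),w(c,r[0],.036)[0].round(3))
for p in [(-.11,-.04,.085),(-.11,-.04,.032)]: print(p,S(*p),rel(S(*p),Q))
E
```

```text
time_s: 12.7
eef_pos: [0.4702, -0.0268, 0.1625]
tool_rot: [0.037, 0.965, -0.259, -0.011]
force: [0.5, 0.4, -3.9]
width: 0.0129
[ 0.05730144  0.4664806   2.00777105 -0.69917401  0.87922125 -0.92450398]
[263. 302.] [166.  45.] [0.584 0.205 0.036]
[ 97. 283.] [129. 101.] [0.925 0.241 0.036]
[155. 206.] [47.  5.] [ 0.973 -0.078  0.036]
(-0.11, -0.04, 0.085) [ 0.47179402 -0.02538875  0.1632    ] [-0.059, 0.017, -0.087, -0.0, -0.002, -0.001]
(-0.11, -0.04, 0.032) [ 0.47179402 -0.02538875  0.1102    ] [-0.065, 2.668, 4.502, -0.0, -0.002, -0.001]
```

```bash
python3 -m inch '[[0.5,-0.06,1.3,2.2,0,0,0],[0.5,-0.06,2.67,4.5,0,-0.002,-0.001],[0.5,-0.06,2.67,4.5,0,-0.002,-0.001]]';python3 -m inch '[[0.5,0,1.7,-1.0,0,0,0],[0.5,0,3.4,-2,0,0,0],[0.5,0,5.1,-3,0,0,0],[0.5,0,6.8,-4,0,0,0],[0.5,0,8.5,-4.95,0,0,0]]'; python3 - <<'E'
from h import *
Q=tilt(YS)
im=arm.grab_frame("side")
cv2.imwrite("pics/g.png",cv2.resize(im[140:340,180:430],None,fx=3,fy=3)[:,:,::-1])
c=arm.calibration("side")
for r in rects(im,"blue",40): print(np.round(r[0]),np.round(r[1]),w(c,r[0],.036)[0].round(3))
print(S(-.11,.145,.032),rel(S(-.11,.145,.032),Q))
E
```

```text
time_s: 13.12
eef_pos: [0.4719, -0.0246, 0.1086]
tool_rot: [0.035, 0.965, -0.259, -0.01]
force: [-0.5, 0.1, -1.8]
width: 0.0128
time_s: 13.75
eef_pos: [0.4792, 0.0748, 0.109]
tool_rot: [0.034, 0.965, -0.259, -0.01]
force: [0.6, -1.4, -3.6]
width: 0.013
[332. 277.] [29. 10.] [0.478 0.087 0.036]
[263. 303.] [166.  46.] [0.584 0.209 0.036]
[ 97. 283.] [129. 101.] [0.925 0.241 0.036]
[155. 206.] [47.  5.] [ 0.973 -0.078  0.036]
[0.48534309 0.15911443 0.1102    ] [0.01, 7.107, -4.242, 0.001, 0.0, 0.003]
```

A is moving squarely with the scraper. Continue over the edge, then lift.

```bash
python3 -m inch '[[0.5,0,1.8,-1.05,0,0,0],[0.5,0,3.6,-2.1,0,0,0],[0.5,0,5.4,-3.15,0,0,0],[0.5,0,7.1,-4.2,0,0,0],[0.5,0,7.4,-4.4,0,0,0]]'; python3 -m inch '[[0.5,0,0,0,0,0,0],[0.5,0,-2.5,-4.33,0,0,0],[0.5,0,-4,-6.93,0,0,0],[0.5,0,-4,-6.93,0,0,0]]'; python3 - <<'E'
from h import *
Q=tilt(np.radians(-3))
im=arm.grab_frame("side")
c=arm.calibration("side")
for k in("blue","red"):
  for r in rects(im,k,40): print(np.round(r[0]),np.round(r[1]),w(c,r[0],.036)[0].round(3))
for q in("cut_blue1","cut_red1"): print(q,[(np.round(d["centre"]).tolist(),round(d["confidence"],2),w(c,d["centre"],.01)[0].round(3).tolist()) for d in arm.recognise("side",q)][:6])
print(rel([.54,-.1,.19],Q),rel([.5434,-.356,.19],Q))
E
```

```text
time_s: 14.42
eef_pos: [0.4858, 0.1639, 0.11]
tool_rot: [0.034, 0.965, -0.258, -0.009]
force: [0.7, 0.1, -3.6]
width: 0.0128
time_s: 14.92
eef_pos: [0.4864, 0.1635, 0.1916]
tool_rot: [0.034, 0.966, -0.257, -0.008]
force: [-0.3, -0.1, -3.3]
width: 0.0128
[263. 302.] [165.  46.] [0.584 0.205 0.036]
[ 97. 283.] [129. 101.] [0.925 0.241 0.036]
[155. 206.] [47.  5.] [ 0.973 -0.078  0.036]
[359. 216.] [69. 21.] [ 0.48  -0.174  0.036]
[280. 202.] [34. 20.] [ 0.686 -0.189  0.036]
cut_blue1 [([321.0, 303.0], 0.91, [0.486, 0.145, 0.01]), ([386.0, 336.0], 0.91, [0.345, 0.205, 0.01]), ([279.0, 301.0], 0.72, [0.568, 0.162, 0.01]), ([396.0, 305.0], 0.59, [0.341, 0.109, 0.01]), ([408.0, 270.0], 0.52, [0.337, -0.019, 0.01])]
cut_red1 []
[-7.293, -22.485, 12.823, 0.0, -0.011, -0.014] [-9.427, -44.586, 25.57, 0.0, -0.011, -0.014]
```

Both blues read inside the blue tray. Now I'll carry the scraper back over the mat.

```bash
python3 -m inch '[[0.5,-9.4,-44.6,25.6,0,-0.011,-0.014],[0.5,-9.4,-44.6,25.6,0,-0.011,-0.014],[0.5,-9.4,-44.6,25.6,0,-0.011,-0.014],[0.5,-9.4,-44.6,25.6,0,-0.011,-0.014],[0.5,-9.4,-44.6,25.6,0,-0.011,-0.014]]'; python3 - <<'E'
from h import *
Q=tilt(np.radians(-3))
print(rel([.5434,-.3572,.15],Q))
E
```

```text
time_s: 15.7
eef_pos: [0.5195, -0.1488, 0.1883]
tool_rot: [0.025, 0.966, -0.258, -0.008]
force: [1.5, 0.1, -3.3]
width: 0.0128
[-3.493, -16.012, 13.638, 0.001, -0.002, 0.001]
```

```bash
python3 -m inch '[[0.5,-3.5,-16,13.6,0,-0.002,0.001],[0.5,-3.5,-16,13.6,0,-0.002,0.001],[0.5,-3.5,-16,13.6,0,-0.002,0.001],[0.5,-3.5,-16,13.6,0,-0.002,0.001],[0.5,-3.5,-16,13.6,0,-0.002,0.001]]'; python3 - <<'E'
from h import *
Q=tilt(np.radians(-3))
im=arm.grab_frame("side");c=arm.calibration("side")
cv2.imwrite("pics/i.png",cv2.resize(im[140:340,180:430],None,fx=3,fy=3)[:,:,::-1])
print(rel([.5434,-.3572,.0824],Q))
E
```

```text
time_s: 16.32
eef_pos: [0.5421, -0.3585, 0.1476]
tool_rot: [0.026, 0.966, -0.257, -0.009]
force: [0.1, -0.2, -3.6]
width: 0.0128
[-0.125, 3.28, 5.696, 0.003, -0.004, -0.0]
```

```bash
python3 -m inch '[[0.5,-0.12,1.5,2.6,0.003,-0.004,0],[0.5,-0.12,2.5,4.3,0.003,-0.004,0],[0.5,-0.12,3.1,5.4,0.003,-0.004,0],[0.5,-0.12,3.1,5.4,0.003,-0.004,0]]'; python3 - <<'E'
from h import *
Q=tilt(np.radians(-3));print(rel([.5434,-.3572,.0824],Q))
E
```

```text
time_s: 16.88
eef_pos: [0.5432, -0.3565, 0.085]
tool_rot: [0.025, 0.966, -0.258, -0.007]
force: [-0.2, -0.7, -3.7]
width: 0.0125
[-0.023, 0.067, 0.259, 0.0, -0.001, 0.001]
```

```bash
python3 -m inch '[[0.5,0,0.06,0.1,0,0,0],[0.5,0,0.11,0.19,0,0,0],[0.5,0,0.13,0.23,0,0,0],[0.5,0,0.13,0.23,0,0,0]]'
```

```text
time_s: 17.38
eef_pos: [0.5432, -0.3566, 0.0826]
tool_rot: [0.025, 0.966, -0.259, -0.007]
force: [-1.0, -0.2, -4.0]
width: 0.0127
```

```bash
python3 -m inch '[[0.5,0,0.03,0.05,0,0,0],[0.5,0,0.05,0.09,0,0,0],[0.5,0,0.05,0.09,0,0,0]]'
```

```text
time_s: 17.75
eef_pos: [0.5432, -0.3566, 0.0815]
tool_rot: [0.025, 0.966, -0.259, -0.007]
force: [0.6, 0.1, -4.4]
width: 0.0129
```

```bash
python3 -m inch '[[0.5,0,0.03,0.05,0,0,0],[0.5,0,0.05,0.09,0,0,0],[0.5,0,0.05,0.09,0,0,0]]'; python3 - <<'E'
from h import *
im=arm.grab_frame("side")
cv2.imwrite("pics/j.png",cv2.resize(im[130:230,300:430],None,fx=6,fy=6,interpolation=2)[:,:,::-1])
E
```

```text
time_s: 18.12
eef_pos: [0.5433, -0.3566, 0.0808]
tool_rot: [0.025, 0.966, -0.259, -0.007]
force: [-1.9, 3.0, 2.3]
width: 0.0126
```

View pics/j.png

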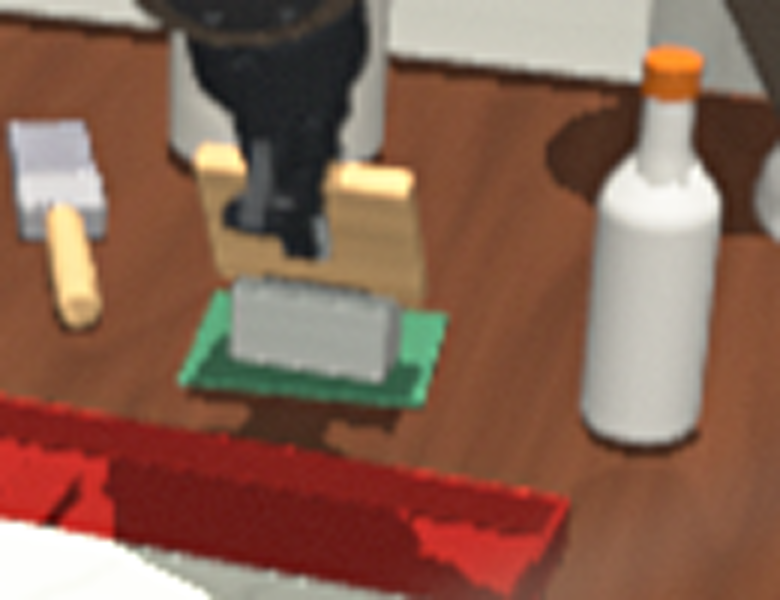

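The force has turned to +2.3 N, so the block has touched the mat, and it sits within the mat at (315, 325) in the crop. I'll press slightly, release and retreat along the plate.

```bash
python3 -m inch '[[0.5,0,0.02,0.03,0,0,0],[0.5,0,0.02,0.03,0,0,0]]' 30; python3 -m inch '[[2,0,0,0,0,0,0],[3.5,0,0,0,0,0,0],[5,0,0,0,0,0,0],[5,0,0,0,0,0,0],[5,0,0,0,0,0,0]]';python3 -m inch '[[5,0,0,-2,0,0,0],[5,0,0,-5,0,0,0],[5,0,0,-10,0,0,0],[5,0,0,-15,0,0,0],[5,0,0,-16,0,0,0]]'; python3 - <<'E'
from h import *
Q=tilt(np.radians(-3))
print(rel([.35,-.16,.38],Q),rel([.45,.0,.42],Q))
c=arm.calibration("wrist");im=arm.grab_frame("wrist")
g=np.array([.5434,-.3566,.0865])
top=g+R.from_euler("z",-3,degrees=True).apply([[-.048,.0145,.0251],[.048,.0145,.0251]])
print("pred top edge",proj(c,top),proj(c,g),arm.mark_of("wrist","scraper_grip")[:1],arm.mark_of("wrist","scraper")[:1],proj(c,[.5434,-.3786,.004]))
cv2.imwrite("pics/w2.png",im[:,:,::-1])
E
```

```text
time_s: 18.42
eef_pos: [0.5433, -0.3565, 0.0808]
tool_rot: [0.025, 0.966, -0.259, -0.007]
force: [-2.9, 4.3, 6.2]
width: 0.0128
time_s: 19.05
eef_pos: [0.5433, -0.3566, 0.0808]
tool_rot: [0.025, 0.966, -0.259, -0.007]
force: [0.5, 0.7, -0.2]
width: 0.0499
time_s: 19.68
eef_pos: [0.5484, -0.2749, 0.2234]
tool_rot: [0.024, 0.965, -0.26, -0.004]
force: [0.1, 0.7, -0.2]
width: 0.0499
[20.319, 1.19, -18.887, -0.002, 0.005, 0.0] [11.106, 13.46, -30.573, -0.002, 0.005, 0.0]
pred top edge [[315.61272213 157.33541649]
 [316.00388986 304.13126022]] [[316.19036252 223.11040426]] [{'centre': [318.5, 223.8], 'confidence': 0.84}] [{'centre': [341.3, 199.5], 'confidence': 0.63}] [[342.2553147  200.89906389]]
```

The wrist camera puts the scraper and its grip point within about 2 px of the predicted standing pose. I'll move off towards +y so the top camera sees the red tray, and combine that with a view of the blue tray taken now.

```bash
python3 -c "
from h import *
np.save('t1.npy',arm.grab_frame('top'))"
python3 -m inch '[[5,8,5,-15,0,0,0],[5,11.1,13.5,-30.6,0,0,0],[5,11.1,13.5,-30.6,0,0,0],[5,11.1,20,-34,0,0,0],[5,11.1,28,-38,0,0,0]]'
python3 -m inch '[[5,0,5,-2.5,0,0,0],[5,0,10,-5,0,0,0],[5,0,15,-7.5,0,0,0],[5,0,20,-10,0,0,0],[5,0,25,-12.5,0,0,0]]'
python3 - <<'E'
from h import *
a=np.load('t1.npy');b=arm.grab_frame("top");s=arm.grab_frame("side")
f=lambda x:cv2.resize(x,(390,300),interpolation=cv2.INTER_CUBIC)
cv2.imwrite("pics/k.png",np.vstack([np.hstack([f(a[100:305,195:462]),f(b[100:305,195:462])]),np.hstack([f(s[160:365,180:447]),f(b[150:320,470-80:620-10])])])[:,:,::-1])
c=arm.calibration("top")
for q in("cut_blue1","cut_red1","scraper","scraper_grip","charcoal","cup","flux","cleaner"): print(q,[(np.round(d["centre"]).tolist(),round(d["confidence"],2)) for d in arm.mark_of("top",q)][:5])
E
```

```text
time_s: 20.5
eef_pos: [0.4748, -0.0156, 0.3645]
tool_rot: [0.025, 0.966, -0.259, -0.008]
force: [0.2, -0.2, 0.7]
width: 0.0499
time_s: 21.12
eef_pos: [0.4898, 0.2643, 0.3462]
tool_rot: [0.025, 0.965, -0.259, -0.009]
force: [1.2, -1.2, 0.3]
width: 0.0501
cut_blue1 [([248.0, 206.0], 0.94), ([223.0, 314.0], 0.92), ([276.0, 316.0], 0.91), ([334.0, 320.0], 0.79), ([255.0, 248.0], 0.45)]
cut_red1 [([422.0, 185.0], 0.57), ([139.0, 221.0], 0.23)]
scraper [([508.0, 225.0], 0.89)]
scraper_grip []
charcoal [([358.0, 137.0], 0.72), ([507.0, 224.0], 0.61), ([330.0, 201.0], 0.55)]
cup [([137.0, 218.0], 0.88)]
flux [([147.0, 294.0], 0.89), ([139.0, 219.0], 0.42)]
cleaner [([498.0, 296.0], 0.6)]
```

View pics/k.png

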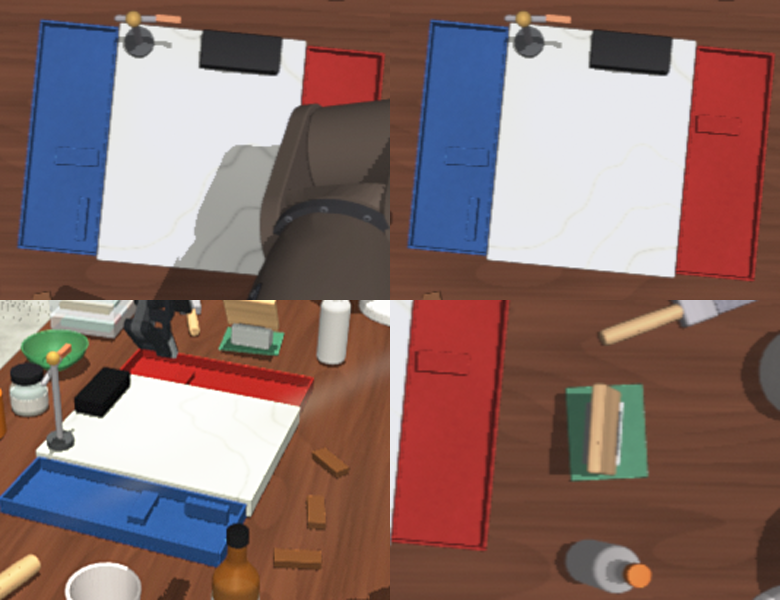

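The last composite shows both blue cuts flat in the blue tray and the red cut flat in the red tray. The slab is clear, the scraper is upright on its mat, and the bystanders are unmoved. Handing in.

```bash
python3 -c "
from station import arm
o=arm.get_obs();print(o['time_s'],o['force'],abs(o['joint_vel']).max());print(arm.finish_job())"
```

```text
21.625 [-0.7955193   0.09900578  0.18577287] 0.0063449967074008995
the job is handed in; nothing more can be done
None
```

I took the scraper from its mat and wiped the red offcut into the red tray and both blue offcuts into the blue tray. I then stood the scraper upright back on its mat and handed the job in at 21.6 s.

- **Trays and slab:** The last pictures show all three offcuts lying in their own trays and the slab clear.
- **Scraper:** It stands within the mat. The wrist camera put it about 2 px from where I expected it.
- **Bystanders:** The network marks for the charcoal, cup and both bottles were within about 4 px of their first readings, and the pictures show nothing disturbed.
- **Slip in the grip:** When set down, the scraper touched the mat about 1.5 mm lower than expected, so it had slipped slightly in the grip. I lowered it until the force showed contact before releasing.
- **Weak network readings:** On the last top picture the network missed the scraper's grip point and gave only low-confidence marks for the red offcut (0.57) and one blue offcut (0.45). For those two I relied on the picture itself.

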